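# Tip bearing balls from a loose-lidded can into the inspection dish

### The arm

A 7-joint arm with a two-finger parallel gripper is mounted at the origin on the work surface. World frame = base frame: x ahead of the robot, y to its left, z up, the work surface at z = 0. Lengths are in m, angles in degrees, forces in N, time in s.
With the tool pointing down it reaches from about 0.425 to 0.875 m from the base axis. Payload 4.7 kg.
Tool frame: the origin (TCP) lies between the finger pads; the fingertips stand 11 mm ahead of it and the grasp point (between the pads) lies 8 mm behind it (env.tcp_to_tips is the distance from the TCP to the fingertips, in m); z points along the fingers, y is the line along which they close (so a half turn about z gives the same grasp; the last joint's range is limited). The gripper opens to 87 mm and grips with 3 to 60 N. Pads are 19 mm wide; open, the fingers measure 117 mm over their backs; the gripper's body (75 mm by 190 mm) begins 51 mm behind the grasp point.
Start: joints at [75.235, 18.392, -4.016, 83.108, 1.295, 78.541, -3.26], TCP at [0.174, -0.626, 0.234] pointing down, gripper open.
Joint ranges: [-163.93, 163.93], [-17.29, 119.83], [-79.2, 71.16], [3.27, 140.29], [-89.18, 269.18], [5.43, 117.66], [-154.24, 154.24]. Speed limits (degrees/s): [147.25, 147.25, 180, 180, 180, 180, 180].

### API

Orientations are given as [roll, pitch, yaw] about the fixed x, y, z axes, in that order (R = Rz(yaw) Ry(pitch) Rx(roll)).
In Python, from cell import env, viewer gives the robot as it stands.
- The arm moves only by the tool step_arm, never from a script. Its arguments are lists of equal length, an entry for each row: "delta_pos": the shift along the tool's x, y, z in units of 0.2 m (1.0 is 0.2 m), a list of three; "rot": the turn, a rotation vector about the tool's x, y, z in units of 1.5 rad (1.0 is 1.5 rad), a list of three; "gripper": the gripper command: -1 is shut, 1 is fully open, values between are in proportion. A call has 1 to 20 rows; each row is the pose to reach, as a shift and turn from the pose commanded when the call began, along the tool's axes at that moment; what a row does not reach only later rows make up. A row lasts 1/8 s, in which the tool goes at most 62.5 mm and 10.7 degrees, less where a joint would pass 70% of its speed; a pose out of reach is approached as far as the arm can. A call with a number of a shift or a turn outside -1 to 1 is refused whole. A call with a gripper value outside its range is refused whole. The fingers move at their own pace and stop on an object; "squeeze" is the grip in N (left out, the last holds). Time passes only in rows, so rows that repeat a pose let the fingers close. It gives the time, the measured TCP pose, the force, the opening and the grip force at its end, in the units of the state.
- env.get_obs(): the state, without advancing time (a new reading comes with each control period).
- viewer.read_camera(name): name is "scene" or "top"; returns a dict with "img" (480x640x3 uint8, red, green, blue), "fx", "fy", "cx", "cy" (pixels), "dist" ([k1, k2, p1, p2, k3] as OpenCV has them; the pictures are not rectified), "pose" (4x4, takes a point from camera to world coordinates). Camera axes: x right, y down, z forward; pixel columns grow to the right and rows downward; lengths in m; the calibration is good to about 2 mm. A picture is of the moment at which its call begins. There is no depth.
- env.sign_off(): hands the job in; it is judged then, once.
The state is a dict: "time_s": time; "qpos": joint angles; "joint_velocities": joint speeds; "effort": joint torques, N m; "tool_pos": TCP position; "tool_rot": TCP orientation; "force": force on the tool from outside, world axes, zero at the start; "wrist_torque": the same for the moment, N m; "grip_width": finger opening in m; "grasp_force": force on a finger pad.
Only numpy, scipy, OpenCV 4.12 (cv2) and the standard library are available. Lean on these libraries where they do the work, as an engineer would, in place of code of your own. Each camera call takes 0.05 s, during which the arm holds its last target. There are 200 camera calls.

### The job

Carry the can of steel balls from the sloping stand to the blue tray, keeping its loose lid held shut (its upright tab pinches against the can's handle) until the can stands upright in the tray. Then slide the lid fully aside, tip all five balls over the can's nose into the glass dish, and stand the can back upright in the tray and let go. Leave the dish, the jar, the small cup and the loupe where they are.

Things in the scene. Friction and masses are not known exactly. Their poses are not given: they have to be found in the camera images.
- can: Steel parts can, 132 x 66 mm, 45 high, about 0.3 kg plus balls, on the sloping stand at first (turned 25 degrees about its own x, +y side low). Origin on its underside, which reaches from x = -72 (nose) to +60 mm and 33 mm to either y side. z is up out of the can, -x points to the nose, the lid opens to +y. Rear half (x over -14) under a fixed deck, top at z = 45.
- lid (a joint): Slide of the loose aluminium lid, in m: 0 shut, 0.064 fully open to the can's +y. Nothing latches it; it moves at about 0.1 N, so it runs open by itself when not held with the can's +y side low, and stays put on a level can. A 3 mm plate, z = 46 to 49 mm, over the front mouth (x = -73 to -13) of the can. On the stand a cheek keeps it shut.
- can_handle (a point): Point in the can's black upright handle plate, at (8, 0, 72) mm in the can's frame, 19 mm under the plate's top; axes as the can's. The plate stands on the deck: x = -14 to +30, 8 mm thick (y = -4 to +4), top at z = 91 mm.
- lid_tab (a point): Middle of the lid's upright tab, at (8, 7, 72) mm in the can's frame when shut; moves with the lid. The tab is parallel to the handle plate and lies against it when shut: x = -14 to +30, 6 mm thick (y = 4 to 10), top at z = 91 mm. Handle and tab pinched together are 14 mm thick, centred on y = +3.
- can_nose (a point): Middle of the nose edge, over which the balls leave, at (-72, 0, 32) mm in the can's frame, 60 mm wide between the sides. Inside, a ramp rises to it at 22 degrees, so the balls run out when the open can is tipped nose down by 35 degrees or more (45 is good).
- lid_knob (a point): Point in the upright round black knob of the lid, 7 mm under its top: 16 mm diameter, 30 mm high (z = 49 to 79), at (-46, 0, 72) mm in the can's frame when shut; it moves with the lid to +y.
- stand: Fixed white and grey stand, 150 x 90 mm, its plate falling 25 degrees towards its own +y. Origin: centre of its foot on the bench; the plate's middle is 46 mm up. Square to the plate, a 14 mm lip runs along the low edge and a cheek 55 mm high stands at x = -68 to -32 mm; both bear on the can's +y side.
- tray: Fixed shallow blue plastic tray, 270 (x) x 350 (y) mm, rim 16 mm high. Origin: centre of its underside; its inner floor is 4 mm up. The dish stands in its +y half, towards its -x edge; the -y half is free for the can.
- dish: Loose square open glass dish, 130 x 130 mm, 34 mm high, walls and floor 5 mm, 0.6 kg, standing in the tray. Origin: centre of its underside.
- ball1: One of five like steel bearing balls, 18 mm diameter, about 24 g; inside the can at the start. Origin: its centre.
- ball2: One of five like steel bearing balls, 18 mm diameter, about 24 g; inside the can at the start. Origin: its centre.
- ball3: One of five like steel bearing balls, 18 mm diameter, about 24 g; inside the can at the start. Origin: its centre.
- ball4: One of five like steel bearing balls, 18 mm diameter, about 24 g; inside the can at the start. Origin: its centre.
- ball5: One of five like steel bearing balls, 18 mm diameter, about 24 g; inside the can at the start. Origin: its centre.
- jar: Bystander: clear jar, 72 mm diameter, 110 mm high, standing on the bench behind the stand. Origin: centre of its underside.
- cup: Bystander: small white cup, 44 mm diameter, 22 mm high, in the tray's +x +y corner. Origin: centre of its underside.
- loupe: Bystander: round brass loupe, 40 mm diameter, 35 mm high, on the bench on the robot's side of the stand. Origin: centre of its underside.
There are look-alikes about, which are no part of the job. Leave any green or red look-alike of the can alone.

How it is judged (in metres and radians):
On the way, in this order (a step that is already met when the one before it is completed fails the run):
1. the can stands upright in the blue tray with its lid still shut (open by less than 12 mm) (x of can in the frame of tray between -0.13 and 0.13 m and y of can in the frame of tray between -0.17 and 0.17 m and z of can in the frame of tray below 0.009 m and angle between can's own z axis and vertical below 0.08 rad and linear speed of can below 0.03 m/s and value of joint lid below 0.012 m), for 0.2 s.
2. the lid is slid aside by at least 54 mm of its 64 while the can stands in the tray (x of can in the frame of tray between -0.13 and 0.13 m and y of can in the frame of tray between -0.17 and 0.17 m and z of can in the frame of tray below 0.009 m and angle between can's own z axis and vertical below 0.08 rad and linear speed of can below 0.03 m/s and value of joint lid above 0.054 m), for 0.2 s.
3. the can is tipped by more than 23 degrees with its nose over the dish (horizontal distance between can_nose and dish below 0.08 m and angle between can's own z axis and vertical above 0.4 rad), for 0.1 s.
At the end, for the whole second after the job is handed in: All five balls lie in the glass dish (between its walls, below its rim) and the can stands released, upright (within 4.5 degrees) and at rest on the floor of the tray; its lid may be open or shut (x of can in the frame of tray between -0.13 and 0.13 m and y of can in the frame of tray between -0.17 and 0.17 m and z of can in the frame of tray below 0.009 m and angle between can's own z axis and vertical below 0.08 rad and linear speed of can below 0.03 m/s and x of ball1 in the frame of dish between -0.058 and 0.058 m and y of ball1 in the frame of dish between -0.058 and 0.058 m and z of each of ball1, ball2, ball3, ball4, ball5 in the frame of dish below 0.034 m and x of ball2 in the frame of dish between -0.058 and 0.058 m and y of ball2 in the frame of dish between -0.058 and 0.058 m and x of ball3 in the frame of dish between -0.058 and 0.058 m and y of ball3 in the frame of dish between -0.058 and 0.058 m and x of ball4 in the frame of dish between -0.058 and 0.058 m and y of ball4 in the frame of dish between -0.058 and 0.058 m and x of ball5 in the frame of dish between -0.058 and 0.058 m and y of ball5 in the frame of dish between -0.058 and 0.058 m and angular speed of can below 0.2 rad/s); the robot touches nothing.
It fails at once if the lid comes open by more than 12 mm before the can is at the tray (over 0.28 m from its middle) (value of joint lid above 0.012 m and horizontal distance between can and tray above 0.28 m).
It fails at once if the clear jar is moved by more than 30 mm (distance of jar from where it was at the start of the episode above 0.03 m).
It fails at once if the small white cup is moved by more than 30 mm (distance of cup from where it was at the start of the episode above 0.03 m).
It fails at once if the brass loupe is moved by more than 30 mm (distance of loupe from where it was at the start of the episode above 0.03 m).
It fails at once if the glass dish is moved by more than 30 mm (distance of dish from where it was at the start of the episode above 0.03 m).
It also fails if it takes over 72 s, if anything falls off the work surface, if the arm or the gripper's body presses on something with over 40 N, if the wrist force passes 120 N, or if a joint passes its speed limit or range.

## Working session

There is one attempt and no reset: what is moved stays moved. The work goes in short steps, Python scripts to look and compute and a tool call to move; the robot and the scene stay as the last step left them, time stands still between calls to the robot, and variables do not carry over. Pictures are saved under pics/ and viewed, at most 10 in all, crops included, and the job is handed in when it is done.

Besides the shell and the picture viewer there is one more tool, called after "Request:" by a JSON object that holds its "fn" and its "kwargs", one argument or row to a line. step_arm: Moves the arm, as the interface text tells. Shifts and turns lie within -1 to 1; 1 stands for 0.2 m of shift or 1.5 rad of turn. Its arguments: {"type":"object","properties":{"delta_pos":{"type":"array"},"rot":{"type":"array"},"gripper":{"type":"array"},"squeeze":{"type":"number"}},"required":["delta_pos","rot","gripper"]}

```bash
mkdir -p pics; cat > h.py <<'E'
import numpy as np,cv2
from scipy.spatial.transform import Rotation as R
from cell import env,viewer
def cam(n,save=None):
    c=viewer.read_camera(n)
    if save: cv2.imwrite('pics/'+save,c['img'][:,:,::-1])
    return c
def ray(c,u,v):
    K=np.array([[c['fx'],0,c['cx']],[0,c['fy'],c['cy']],[0,0,1.]])
    p=cv2.undistortPoints(np.array([[[u,v]]],float),K,np.array(c['dist']))[0,0]
    P=np.array(c['pose']);d=P[:3,:3]@np.array([p[0],p[1],1]);return P[:3,3],d/np.linalg.norm(d)
def onz(c,u,v,z):
    o,d=ray(c,u,v);return o+d*(z-o[2])/d[2]
def tri(c1,p1,c2,p2):
    o1,d1=ray(c1,*p1);o2,d2=ray(c2,*p2)
    s=np.linalg.lstsq(np.c_[d1,-d2],o2-o1,rcond=None)[0]
    a=o1+s[0]*d1;b=o2+s[1]*d2;return (a+b)/2,np.linalg.norm(a-b)
def proj(c,X):
    P=np.linalg.inv(np.array(c['pose']));K=np.array([[c['fx'],0,c['cx']],[0,c['fy'],c['cy']],[0,0,1.]])
    return cv2.projectPoints(np.atleast_2d(np.array(X,float)),cv2.Rodrigues(P[:3,:3])[0],P[:3,3],K,np.array(c['dist']))[0][:,0]
def rel(pos,Rm,cmdpos=None,cmdR=None):
    "delta_pos and rot units to reach pos,Rm from the current pose"
    s=env.get_obs();p=np.array(s['tool_pos']) if cmdpos is None else cmdpos
    r=(R.from_euler('xyz',s['tool_rot'],degrees=True) if cmdR is None else R.from_matrix(cmdR))
    d=r.inv().apply(np.array(pos)-p)/0.2;w=(r.inv()*R.from_matrix(Rm)).as_rotvec()/1.5
    return d.round(4),w.round(4)
E
python3 - <<'E'
from h import *
s=env.get_obs();print(s)
a=cam('scene','s0.png');b=cam('top','t0.png')
print(a['pose'],b['pose'],a['fx'],b['fx'])
E
```

```text
{'time_s': 0.0, 'qpos': array([75.23521131, 18.44029719, -4.01420749, 83.17533656,  1.294632  ,
       78.54013   , -3.26108379]), 'joint_velocities': array([ 0.01337466,  0.03653699,  0.0797727 ,  0.07755511, -0.06564222,
        0.02571482, -0.03367785]), 'effort': array([ 8.35619267e-04, -4.91290784e+01, -4.03892091e-01, -3.12521982e+01,
       -6.40306226e-02,  4.37714683e-02,  1.86629445e-04]), 'tool_pos': array([ 0.17429624, -0.6256421 ,  0.23244347]), 'tool_rot': array([-1.79889453e+02,  5.79207654e-03,  1.55721400e+01]), 'force': array([ 0.27484933,  0.40631771, -0.09393052]), 'wrist_torque': array([-0.01574326,  0.05011537, -0.01968497]), 'grasp_force': 0.0, 'grip_width': 0.08707962120959319}
[[-0.01023455  0.71678867 -0.69721535  1.1192323 ]
 [ 0.99985288  0.0169336   0.00273197  0.11349558]
 [ 0.01376461 -0.69708482 -0.71685653  0.72438375]
 [ 0.          0.          0.          1.        ]] [[ 0.01476127 -0.99729285  0.07203524  0.45203107]
 [-0.99963217 -0.01635835 -0.02163148  0.10031709]
 [ 0.0227513  -0.07168943 -0.99716749  0.93046248]
 [ 0.          0.          0.          1.        ]] 478.4117432808066 464.1561607670792
```

View pics/s0.png

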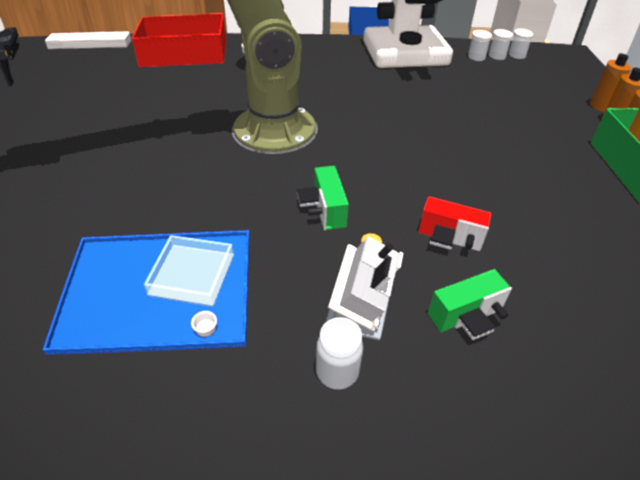

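View pics/t0.png

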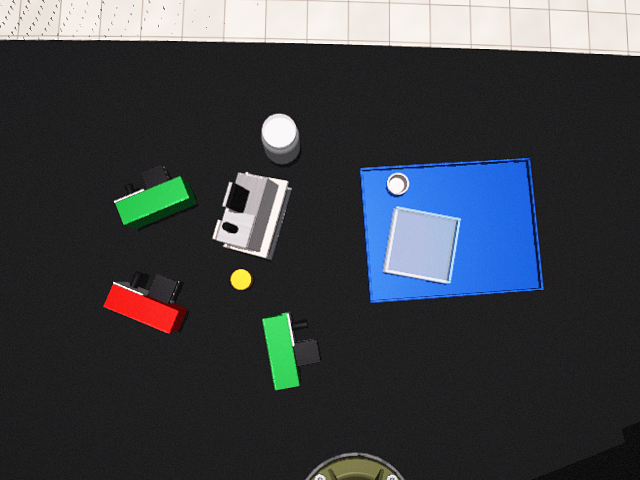

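The tray spans about (360,168)–(543,290) in top, with the dish at (422,245), the cup at (398,184), the jar at (280,135) and the loupe at (241,280).
Can candidates in top are the grey one on the white stand (252,215), green (153,200), green (280,350) and red (145,305). I choose the grey steel one on the stand, and check it in a crop.

```bash
python3 - <<'E'
import cv2,numpy as np
s=cv2.imread('pics/s0.png')[225:345,320:420];t=cv2.imread('pics/t0.png')[160:270,200:300]
cv2.imwrite('pics/c0.png',np.hstack([cv2.resize(s,(400,480),interpolation=2),cv2.resize(t,(400,440),interpolation=2) if 0 else cv2.copyMakeBorder(cv2.resize(t,(400,440),interpolation=2),0,40,0,0,0)]))
t=cv2.imread('pics/t0.png');h=cv2.cvtColor(t,cv2.COLOR_BGR2HSV)
def big(m):
    n=cv2.findContours(m,0,1)[0];return max(n,key=cv2.contourArea)
m=cv2.inRange(h,(105,150,60),(125,255,255));k=big(m)
print('tray',cv2.minAreaRect(k),cv2.approxPolyDP(cv2.convexHull(k),6,True)[:,0].tolist())
d=cv2.inRange(h,(100,10,90),(125,140,255));k=big(d);print('dish',cv2.minAreaRect(k),cv2.approxPolyDP(cv2.convexHull(k),4,True)[:,0].tolist())
E
```

```text
tray ((451.0018615722656, 228.52328491210938), (136.53707885742188, 174.7954864501953), 85.53284454345703) [[529, 158], [543, 289], [370, 302], [360, 168]]
dish ((421.4073486328125, 244.65777587890625), (69.13616943359375, 68.49363708496094), 9.865806579589844) [[393, 208], [460, 218], [449, 283], [382, 271]]
```

View pics/c0.png

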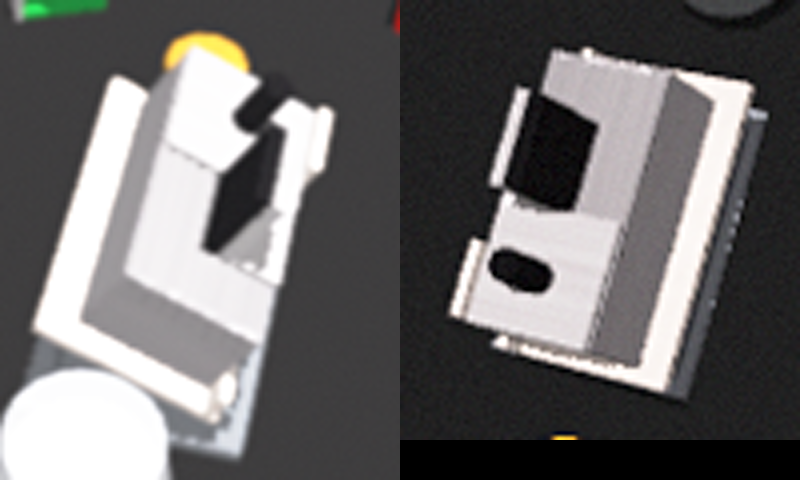

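The crop confirms the plain steel can: black handle, tab and knob, with the cheek beside the knob and the low side towards image left. Now I fit its pose from corner pixels in both views.

```bash
cat > fit.py <<'E'
from h import *
a=cam('scene');b=cam('top')
pts={(60,-33,45):((351.3,293.3),(268.8,177.5)),(-73,-33,49):((367.5,236.8),(247,247.3)),(60,33,45):((384.5,310.8),(238,172.5)),(30,-4,45):((371.3,287),(249.5,190.5)),(-14,-4,45):((374.3,268.8),(243.8,213))}
M=[];W=[]
for k,(p,q) in pts.items():
    X,e=tri(a,p,b,q);M.append(np.array(k)/1e3);W.append(X);print(k,X.round(4),'gap',round(e,4))
M=np.array(M);W=np.array(W)
Tl=R.from_euler('x',-25,degrees=True).as_matrix()  # +y low
Mt=M@Tl.T; A=(Mt-Mt.mean(0));B=W-W.mean(0)
yaw=np.arctan2((A[:,0]*B[:,1]-A[:,1]*B[:,0]).sum(),(A[:,:2]*B[:,:2]).sum())
Rc=R.from_euler('z',yaw).as_matrix()@Tl; t=W.mean(0)-Rc@M.mean(0)
print('yaw',np.degrees(yaw),'t',t.round(4));print('res',(W-M@Rc.T-t).round(4))
print('free',np.degrees(R.align_vectors(B,M-M.mean(0))[0].as_euler('xyz')))
for n,x in dict(handle=(8,0,72),mid=(8,3,80),knob=(-46,0,72)).items():
    X=Rc@np.array(x)/1e3+t;print(n,X.round(4),proj(a,X)[0].round(),proj(b,X)[0].round())
np.savez('can.npz',R=Rc,t=t)
for n,z,P in (('tray',.016,[[529,158],[543,289],[370,302],[360,168]]),('dish',.038,[[393,208],[460,218],[449,283],[385,271]])):
    X=np.array([onz(b,u,v,z) for u,v in P]);print(n,X.mean(0).round(4),X[:,:2].round(3).tolist())
E
python3 fit.py
```

```text
(60, -33, 45) [0.6384 0.1742 0.1007] gap 0.0049
(-73, -33, 49) [0.5109 0.2094 0.1033] gap 0.0039
(60, 33, 45) [0.6529 0.2325 0.0734] gap 0.0013
(30, -4, 45) [0.6161 0.2097 0.0898] gap 0.0047
(-14, -4, 45) [0.5745 0.2186 0.0886] gap 0.0036
yaw -14.373853734245005 t [0.5834 0.2005 0.0462]
res [[-0.0004 -0.0008 -0.0003]
 [ 0.0005 -0.0003 -0.0012]
 [-0.0007 -0.0004  0.0004]
 [-0.0002  0.0018  0.0011]
 [ 0.0009 -0.0002 -0.    ]]
free [-24.21273685  -0.33762754 -14.42549197]
handle [0.5987 0.2279 0.1114] [381. 271.] [236. 198.]
mid [0.6002 0.2339 0.1174] [385. 269.] [232. 196.]
knob [0.5464 0.2414 0.1114] [386. 248.] [228. 227.]
tray [ 0.5615 -0.188   0.016 ] [[0.71, -0.35], [0.443, -0.374], [0.413, -0.025], [0.68, -0.003]]
dish [ 0.5258 -0.1225  0.038 ] [[0.597, -0.066], [0.58, -0.198], [0.453, -0.175], [0.474, -0.051]]
```

```bash
cat >> h.py <<'E'
def down(yaw): return (R.from_euler('z',yaw,degrees=True)*R.from_euler('x',180,degrees=True)).as_matrix()
def cangrip(Rc,t,p): # tool pose with TCP at can point p(mm), tool y = can y, tool z = -can z
    return Rc@(np.array(p)/1e3)+t, Rc@np.diag([-1,1,-1.])
def chain(l):
    p=r=None
    for P,M in l:
        d,w=rel(P,M,p,r);print(np.round(P,4),'pos',d,'rot',w,'rows',round(max(np.linalg.norm(d)*.2/.0625,np.degrees(np.linalg.norm(w)*1.5)/10.7),1));p,r=np.array(P),M
E
python3 - <<'E'
from h import *
c=np.load('can.npz');g=[cangrip(c['R'],c['t'],(8,3,z)) for z in (154,64)]
b=cam('top');print('jar',onz(b,280,130,.11),'loupe',onz(b,241,279,.035))
chain([((.33,-.55,.26),down(45)),((.46,-.42,.28),down(70)),((.56,-.27,.28),down(90)),((.6,-.09,.28),down(115)),((.61,.08,.28),down(140)),((.61,.2,.27),down(165.6)),g[0],g[1]])
E
```

```text
jar [0.72380627 0.15279383 0.11      ] loupe [0.4544261  0.22624668 0.035     ]
[ 0.33 -0.55  0.26] pos [ 0.8514 -0.1568 -0.1348] rot [-6.000e-04 -1.000e-04 -3.424e-01] rows 2.8
[ 0.46 -0.42  0.28] pos [ 0.9192 -0.     -0.1   ] rot [-0.      0.     -0.2909] rows 3.0
[ 0.56 -0.27  0.28] pos [0.8758 0.2133 0.    ] rot [ 0.      0.     -0.2327] rows 2.9
[ 0.6  -0.09  0.28] pos [0.9 0.2 0. ] rot [-0.      0.     -0.2909] rows 3.0
[0.61 0.08 0.28] pos [0.7492 0.4045 0.    ] rot [-0.      0.     -0.2909] rows 2.7
[0.61 0.2  0.27] pos [0.3857 0.4596 0.05  ] rot [ 0.      0.     -0.2979] rows 2.4
[0.608  0.2642 0.1845] pos [0.0895 0.3082 0.4275] rot [ 2.909e-01 -1.000e-04 -3.000e-04] rows 2.3
[0.5985 0.2273 0.1029] pos [0.   0.   0.45] rot [0. 0. 0.] rows 1.4
```

Request:
{"fn": "step_arm", "kwargs": {
  "delta_pos": [
    [0.85,-0.16,-0.13],
    [0.85,-0.16,-0.13],
    [0.85,-0.16,-0.13],
    [0.85,-0.16,-0.13]
  ],
  "rot": [
    [0,0,-0.34],
    [0,0,-0.34],
    [0,0,-0.34],
    [0,0,-0.34]
  ],
  "gripper": [0.4,0.4,0.4,0.4],
  "squeeze": 40
}}

```text
time_s: 0.75
tool_pos: [0.3359, -0.5462, 0.2604]
tool_rot: [179.9, -0.2, 45.4]
force: [-0.5, -0.1, 0.5]
grip_width: 0.0626
grasp_force: 0.0
```

Request:
{"fn": "step_arm", "kwargs": {
  "delta_pos": [
    [0.92,0,-0.1],
    [0.92,0,-0.1],
    [0.92,0,-0.1],
    [0.92,0,-0.1]
  ],
  "rot": [
    [0,0,-0.29],
    [0,0,-0.29],
    [0,0,-0.29],
    [0,0,-0.29]
  ],
  "gripper": [0.4,0.4,0.4,0.4]
}}

```text
time_s: 1.25
tool_pos: [0.4647, -0.415, 0.2803]
tool_rot: [179.9, -0.1, 70.2]
force: [-0.1, 0.4, 0.6]
grip_width: 0.0612
grasp_force: 0.0
```

Request:
{"fn": "step_arm", "kwargs": {
  "delta_pos": [
    [0.88,0.21,0],
    [0.88,0.21,0],
    [0.88,0.21,0],
    [0.88,0.21,0]
  ],
  "rot": [
    [0,0,-0.23],
    [0,0,-0.23],
    [0,0,-0.23],
    [0,0,-0.23]
  ],
  "gripper": [0.4,0.4,0.4,0.4]
}}

```text
time_s: 1.75
tool_pos: [0.5627, -0.2647, 0.2794]
tool_rot: [180.0, -0.1, 89.9]
force: [-0.4, -0.0, -0.1]
grip_width: 0.0606
grasp_force: 0.0
```

Request:
{"fn": "step_arm", "kwargs": {
  "delta_pos": [
    [0.9,0.2,0],
    [0.9,0.2,0],
    [0.9,0.2,0],
    [0.9,0.2,0]
  ],
  "rot": [
    [0,0,-0.29],
    [0,0,-0.29],
    [0,0,-0.29],
    [0,0,-0.29]
  ],
  "gripper": [0.4,0.4,0.4,0.4]
}}

```text
time_s: 2.25
tool_pos: [0.6025, -0.0854, 0.2797]
tool_rot: [179.9, -0.1, 114.8]
force: [-0.5, -1.1, 0.0]
grip_width: 0.0604
grasp_force: 0.0
```

Request:
{"fn": "step_arm", "kwargs": {
  "delta_pos": [
    [0.75,0.4,0],
    [0.75,0.4,0],
    [0.75,0.4,0],
    [0.75,0.4,0]
  ],
  "rot": [
    [0,0,-0.29],
    [0,0,-0.29],
    [0,0,-0.29],
    [0,0,-0.29]
  ],
  "gripper": [0.4,0.4,0.4,0.4]
}}

```text
time_s: 2.75
tool_pos: [0.6128, 0.0818, 0.2793]
tool_rot: [180.0, -0.0, 139.5]
force: [0.6, -0.8, -0.2]
grip_width: 0.0608
grasp_force: 0.0
```

Request:
{"fn": "step_arm", "kwargs": {
  "delta_pos": [
    [0.39,0.46,0.05],
    [0.39,0.46,0.05],
    [0.39,0.46,0.05],
    [0.39,0.46,0.05]
  ],
  "rot": [
    [0,0,-0.3],
    [0,0,-0.3],
    [0,0,-0.3],
    [0,0,-0.3]
  ],
  "gripper": [0.4,0.4,0.4,0.4]
}}

```text
time_s: 3.25
tool_pos: [0.6151, 0.1968, 0.2686]
tool_rot: [-179.9, 0.0, 164.8]
force: [0.0, -1.1, 0.7]
grip_width: 0.0608
grasp_force: 0.0
```

```bash
cat > nx.py <<'E'
from h import *
s=env.get_obs();print(s['time_s'],s['tool_pos'].round(4),s['tool_rot'].round(2),s['qpos'].round(1),s['grip_width'],s['grasp_force'],s['force'].round(1))
E
python3 - <<'E'
from nx import *
c=np.load('can.npz');chain([cangrip(c['R'],c['t'],(8,3,z)) for z in (154,64)])
E
```

```text
3.25 [0.6151 0.1968 0.2686] [-179.85    0.    164.81] [ 16.9  24.5 -50.8  79.3  18.9  85.   41.9] 0.060752828200180006 0.0 [ 0.  -1.1  0.7]
[0.608  0.2642 0.1845] pos [0.1228 0.3168 0.4196] rot [ 0.2892 -0.0021 -0.0094] rows 2.3
[0.5985 0.2273 0.1029] pos [0.   0.   0.45] rot [0. 0. 0.] rows 1.4
```

Request:
{"fn": "step_arm", "kwargs": {
  "delta_pos": [
    [0.12,0.32,0.42],
    [0.12,0.32,0.42],
    [0.12,0.32,0.42],
    [0.12,0.32,0.42],
    [0.12,0.32,0.42]
  ],
  "rot": [
    [0.29,0,-0.01],
    [0.29,0,-0.01],
    [0.29,0,-0.01],
    [0.29,0,-0.01],
    [0.29,0,-0.01]
  ],
  "gripper": [0.4,0.4,0.4,0.4,0.4]
}}

```text
time_s: 3.88
tool_pos: [0.6092, 0.2652, 0.1869]
tool_rot: [-155.1, 0.0, 165.6]
force: [0.1, -0.9, -0.3]
grip_width: 0.0612
grasp_force: 0.0
```

```bash
python3 - <<'E'
from nx import *
c=np.load('can.npz');chain([cangrip(c['R'],c['t'],(8,3,64))])
a=cam('scene')['img'][150:345,300:440];t=cam('top')['img'][150:270,180:300]
cv2.imwrite('pics/g0.png',np.hstack([cv2.resize(a,(380,530)),cv2.resize(t,(420,530))])[:,:,::-1])
E
```

```text
3.875 [0.6092 0.2652 0.1869] [-1.5511e+02  2.0000e-02  1.6561e+02] [ -9.8  41.2 -42.2  67.7  37.9 102.7  27.1] 0.06124736134584684 0.0 [ 0.1 -0.9 -0.3]
[0.5985 0.2273 0.1029] pos [ 0.0047 -0.0017  0.4636] rot [ 0.0013  0.0001 -0.0003] rows 1.5
```

View pics/g0.png

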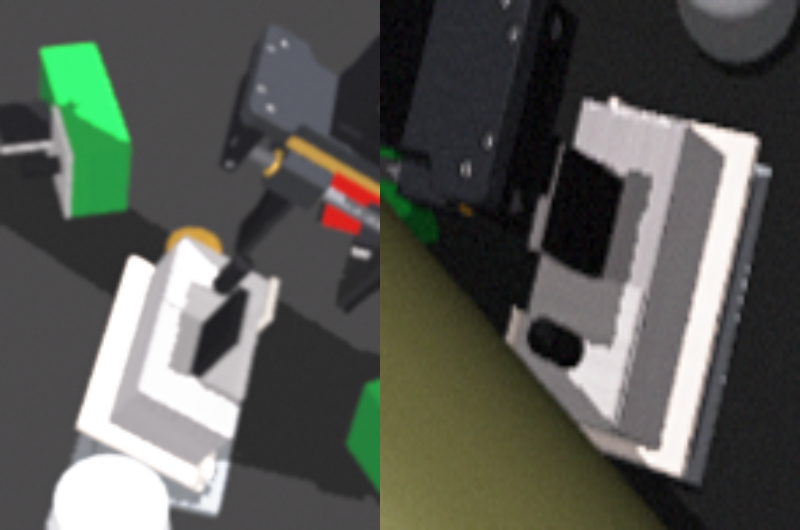

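The gripper lies over the handle along the can's normal, with the fingers either side of the plate in both views, and the knob and cheek are clear. Descend in two halves and close.

Request:
{"fn": "step_arm", "kwargs": {
  "delta_pos": [
    [0,0,0.24],
    [0,0,0.36],
    [0,0,0.46],
    [0,0,0.46],
    [0,0,0.46]
  ],
  "rot": [
    [0,0,0],
    [0,0,0],
    [0,0,0],
    [0,0,0],
    [0,0,0]
  ],
  "gripper": [0.4,0.4,0.4,0.4,0.4]
}}

```text
time_s: 4.6
tool_pos: [0.5981, 0.2313, 0.1035]
tool_rot: [-155.2, -0.1, 165.9]
force: [-0.2, -0.6, 1.0]
grip_width: 0.0606
grasp_force: 0.0
```

Request:
{"fn": "step_arm", "kwargs": {
  "delta_pos": [
    [0,0,0],
    [0,0,0],
    [0,0,0],
    [0,0,0],
    [0,0,0],
    [0,0,0]
  ],
  "rot": [
    [0,0,0],
    [0,0,0],
    [0,0,0],
    [0,0,0],
    [0,0,0],
    [0,0,0]
  ],
  "gripper": [-1,-1,-1,-1,-1,-1],
  "squeeze": 45
}}

```text
time_s: 5.35
tool_pos: [0.5971, 0.2293, 0.1029]
tool_rot: [-154.9, -0.2, 165.9]
force: [-3.0, -3.1, 4.2]
grip_width: 0.0133
grasp_force: 45.0
```

```bash
python3 nx.py
```

```text
5.35 [0.5971 0.2293 0.1029] [-154.86   -0.19  165.85] [ -5.9  41.8 -41.6  77.5  38.8  93.8  25.2] 0.013312838303561454 45.024667878169566 [-3.  -3.1  4.2]
```

Request:
{"fn": "step_arm", "kwargs": {
  "delta_pos": [
    [0,-0.005,-0.05],
    [0,-0.01,-0.12],
    [0,-0.01,-0.22],
    [0,-0.01,-0.33],
    [0,-0.01,-0.44],
    [0,-0.01,-0.5],
    [0,-0.01,-0.5]
  ],
  "rot": [
    [0,0,0],
    [0,0,0],
    [0,0,0],
    [0,0,0],
    [0,0,0],
    [0,0,0],
    [0,0,0]
  ],
  "gripper": [-1,-1,-1,-1,-1,-1,-1]
}}

```text
time_s: 6.22
tool_pos: [0.6076, 0.2716, 0.1947]
tool_rot: [-155.2, -0.1, 166.0]
force: [-0.2, -0.2, -6.1]
grip_width: 0.0135
grasp_force: 45.0
```

```bash
python3 - <<'E'
from nx import *
p=s['tool_pos']
chain([((.60,.17,.26),down(165.6)),((.60,.02,.26),down(145)),((.57,-.13,.26),down(120)),((.53,-.275,.26),down(95.1))])
a=cam('scene')['img'][130:345,280:440]
cv2.imwrite('pics/l0.png',cv2.resize(a,(446,600))[:,:,::-1])
E
```

```text
6.225 [0.6076 0.2716 0.1947] [-1.5523e+02 -1.3000e-01  1.6603e+02] [-10.3  41.2 -42.4  66.8  37.8 103.5  27.4] 0.013507796411504644 45.02218888839707 [-0.2 -0.2 -6.1]
[0.6  0.17 0.26] pos [-0.0849 -0.5931 -0.0864] rot [-0.2882 -0.0004  0.0052] rows 2.3
[0.6  0.02 0.26] pos [-0.1865 -0.7264 -0.    ] rot [ 0.     -0.      0.2397] rows 2.4
[ 0.57 -0.13  0.26] pos [-0.3073 -0.7004 -0.    ] rot [ 0.     -0.      0.2909] rows 2.4
[ 0.53  -0.275  0.26 ] pos [-0.5279 -0.5357 -0.    ] rot [ 0.     -0.      0.2897] rows 2.4
```

View pics/l0.png

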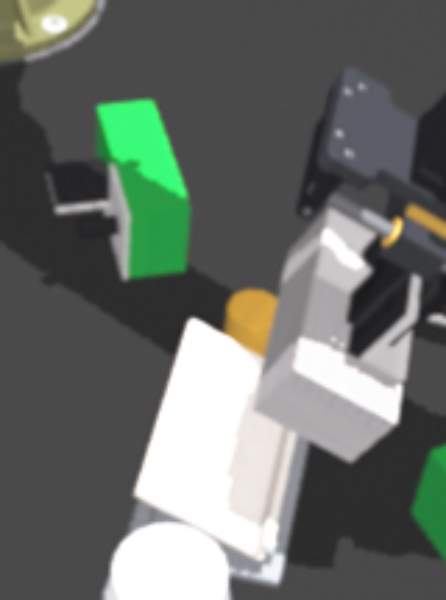

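The can is up clear of the stand, its lid shut and square in the fingers. Levelling it and carrying it to the tray.

Request:
{"fn": "step_arm", "kwargs": {
  "delta_pos": [
    [0,-0.1,-0.2],
    [-0.05,-0.25,-0.2],
    [-0.08,-0.45,-0.1],
    [-0.08,-0.59,-0.09],
    [-0.08,-0.59,-0.09],
    [-0.08,-0.59,-0.09]
  ],
  "rot": [
    [-0.05,0,0],
    [-0.12,0,0],
    [-0.2,0,0],
    [-0.29,0,0],
    [-0.29,0,0],
    [-0.29,0,0]
  ],
  "gripper": [-1,-1,-1,-1,-1,-1]
}}

```text
time_s: 7.02
tool_pos: [0.5985, 0.1678, 0.2589]
tool_rot: [-179.9, -0.3, 165.8]
force: [0.2, 1.1, -6.2]
grip_width: 0.0132
grasp_force: 45.1
```

Request:
{"fn": "step_arm", "kwargs": {
  "delta_pos": [
    [-0.03,-0.13,0],
    [-0.09,-0.36,0],
    [-0.15,-0.6,0],
    [-0.19,-0.73,0],
    [-0.19,-0.73,0]
  ],
  "rot": [
    [0,0,0.04],
    [0,0,0.12],
    [0,0,0.2],
    [0,0,0.24],
    [0,0,0.24]
  ],
  "gripper": [-1,-1,-1,-1,-1]
}}

```text
time_s: 7.65
tool_pos: [0.6006, 0.0174, 0.2586]
tool_rot: [-179.8, -0.2, 145.2]
force: [0.8, -0.1, -5.2]
grip_width: 0.0134
grasp_force: 45.1
```

Request:
{"fn": "step_arm", "kwargs": {
  "delta_pos": [
    [-0.05,-0.12,0],
    [-0.15,-0.35,0],
    [-0.25,-0.57,0],
    [-0.31,-0.7,0],
    [-0.31,-0.7,0]
  ],
  "rot": [
    [0,0,0.05],
    [0,0,0.15],
    [0,0,0.24],
    [0,0,0.29],
    [0,0,0.29]
  ],
  "gripper": [-1,-1,-1,-1,-1]
}}

```text
time_s: 8.28
tool_pos: [0.5715, -0.1338, 0.2591]
tool_rot: [-179.8, -0.1, 120.2]
force: [-0.5, 0.6, -5.7]
grip_width: 0.0133
grasp_force: 45.0
```

Request:
{"fn": "step_arm", "kwargs": {
  "delta_pos": [
    [-0.09,-0.09,0],
    [-0.26,-0.27,0],
    [-0.43,-0.44,0],
    [-0.53,-0.54,0],
    [-0.53,-0.54,0],
    [-0.53,-0.54,0]
  ],
  "rot": [
    [0,0,0.05],
    [0,0,0.15],
    [0,0,0.24],
    [0,0,0.29],
    [0,0,0.29],
    [0,0,0.29]
  ],
  "gripper": [-1,-1,-1,-1,-1,-1]
}}

```text
time_s: 9.02
tool_pos: [0.5334, -0.2753, 0.2595]
tool_rot: [-179.9, -0.2, 95.7]
force: [-0.2, 0.9, -5.4]
grip_width: 0.0131
grasp_force: 45.0
```

```bash
cat > tray.py <<'E'
from nx import *
ty=5.1;T=np.array([.5615,-.188,0.]);Rt=R.from_euler('z',ty,degrees=True)
can0=T+Rt.apply([-.04,-.095,.004]);Rc0=R.from_euler('z',ty-90,degrees=True).as_matrix()
E
python3 - <<'E'
from tray import *
print(can0);chain([cangrip(Rc0,can0+[0,0,h],(8,3,64)) for h in (.04,.0)])
a=cam('scene');b=cam('top');
cv2.imwrite('pics/p0.png',np.hstack([cv2.resize(a['img'][170:370,30:270],(480,400)),cv2.resize(b['img'][140:320,350:550],(320,288+112))])[:,:,::-1])
E
```

```text
9.025 [ 0.5334 -0.2753  0.2595] [-179.88   -0.18   95.67] [ 51.5  14.3 -31.9  87.3   7.5  80.7  24.8] 0.013067037305873887 45.040188643033616 [-0.2  0.9 -5.4]
[ 0.53010332 -0.28617967  0.004     ]
[ 0.5338 -0.2939  0.108 ] pos [-0.0951 -0.0055  0.757 ] rot [-0.0015 -0.0021  0.0066] rows 2.4
[ 0.5338 -0.2939  0.068 ] pos [0.  0.  0.2] rot [0. 0. 0.] rows 0.6
```

View pics/p0.png

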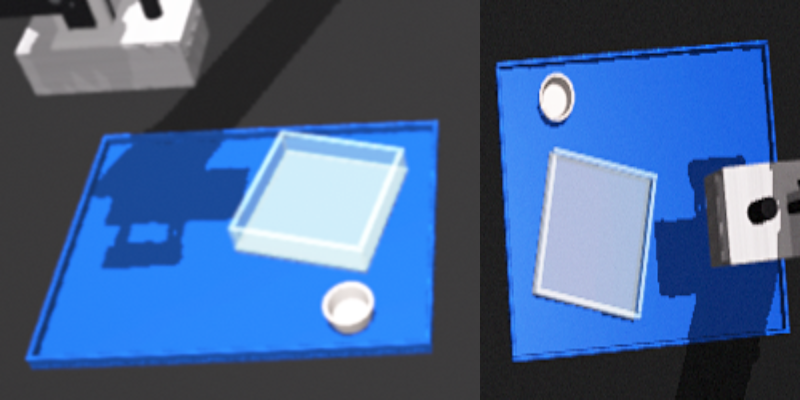

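Level and shut, the can hangs beside the dish. Lowering it into the free half of the tray.

Request:
{"fn": "step_arm", "kwargs": {
  "delta_pos": [
    [-0.1,0,0.2],
    [-0.1,0,0.45],
    [-0.1,0,0.7],
    [-0.1,0,0.85],
    [-0.1,0,0.91],
    [-0.1,0,0.91],
    [-0.1,0,0.91]
  ],
  "rot": [
    [0,0,0],
    [0,0,0],
    [0,0,0.005],
    [0,0,0.007],
    [0,0,0.007],
    [0,0,0.007],
    [0,0,0.007]
  ],
  "gripper": [-1,-1,-1,-1,-1,-1,-1]
}}

```text
time_s: 10.0
tool_pos: [0.5352, -0.2979, 0.0795]
tool_rot: [-180.0, 0.1, 94.9]
force: [0.4, -0.5, -5.4]
grip_width: 0.0136
grasp_force: 45.0
```

```bash
python3 - <<'E'
from tray import *
chain([cangrip(Rc0,can0,(8,3,64))])
E
```

```text
10.0 [ 0.5352 -0.2979  0.0795] [-1.7999e+02  5.0000e-02  9.4900e+01] [ 50.6  23.4 -29.5  97.7  12.9  62.2  22. ] 0.013646064796633679 45.04127097548917 [ 0.4 -0.5 -5.4]
[ 0.5338 -0.2939  0.068 ] pos [ 0.0207 -0.0054  0.0573] rot [-0.0001  0.0006 -0.0023] rows 0.2
```

Request:
{"fn": "step_arm", "kwargs": {
  "delta_pos": [
    [0.02,0,0.02],
    [0.02,0,0.04],
    [0.02,0,0.05],
    [0.02,0,0.055],
    [0.02,0,0.06],
    [0.02,0,0.06]
  ],
  "rot": [
    [0,0,0],
    [0,0,0],
    [0,0,0],
    [0,0,0],
    [0,0,0],
    [0,0,0]
  ],
  "gripper": [-1,-1,-1,-1,-1,-1]
}}

```text
time_s: 10.75
tool_pos: [0.5334, -0.2933, 0.0686]
tool_rot: [-179.8, -0.0, 94.9]
force: [-7.6, 3.8, 14.0]
grip_width: 0.0133
grasp_force: 45.0
```

Request:
{"fn": "step_arm", "kwargs": {
  "delta_pos": [
    [0,0,-0.003],
    [0,0,-0.003],
    [0,0,-0.003],
    [0,0,-0.003],
    [0,0,-0.003],
    [0,0,-0.003]
  ],
  "rot": [
    [0,0,0],
    [0,0,0],
    [0,0,0],
    [0,0,0],
    [0,0,0],
    [0,0,0]
  ],
  "gripper": [-1,-1,-1,0.3,0.3,0.3]
}}

```text
time_s: 11.5
tool_pos: [0.5337, -0.294, 0.0663]
tool_rot: [-179.9, -0.0, 94.9]
force: [0.0, -0.5, -0.2]
grip_width: 0.0355
grasp_force: 0.0
```

Request:
{"fn": "step_arm", "kwargs": {
  "delta_pos": [
    [0,0,-0.15],
    [0,0,-0.35],
    [0,0,-0.45],
    [0.05,0,-0.45],
    [0.15,0,-0.45],
    [0.27,0,-0.45],
    [0.27,0,-0.45],
    [0.27,0,-0.45]
  ],
  "rot": [
    [0,0,0],
    [0,0,0],
    [0,0,0],
    [0,0,0],
    [0,0,0],
    [0,0,0],
    [0,0,0],
    [0,0,0]
  ],
  "gripper": [0.3,0.3,0.3,0.1,0.1,0.1,0.1,0.1]
}}

```text
time_s: 12.5
tool_pos: [0.5288, -0.24, 0.1559]
tool_rot: [-179.8, -0.0, 94.9]
force: [0.3, -0.3, -0.1]
grip_width: 0.0479
grasp_force: 0.0
```

```bash
python3 - <<'E'
from tray import *
chain([cangrip(Rc0,can0,(-46,0,64))])
a=cam('scene');b=cam('top')
cv2.imwrite('pics/q0.png',np.hstack([cv2.resize(a['img'][180:360,30:260],(460,360),interpolation=2),cv2.resize(b['img'][150:310,400:550],(338,360),interpolation=2)])[:,:,::-1])
E
```

```text
12.5 [ 0.5288 -0.24    0.1559] [-1.798e+02 -2.000e-02  9.490e+01] [ 49.5  15.8 -32.4  97.9   9.   69.1  19.8] 0.04792537764108969 0.0 [ 0.3 -0.3 -0.1]
[ 0.526  -0.2404  0.068 ] pos [-0.0009 -0.0127  0.4395] rot [-0.0023 -0.0003 -0.0023] rows 1.4
```

View pics/q0.png

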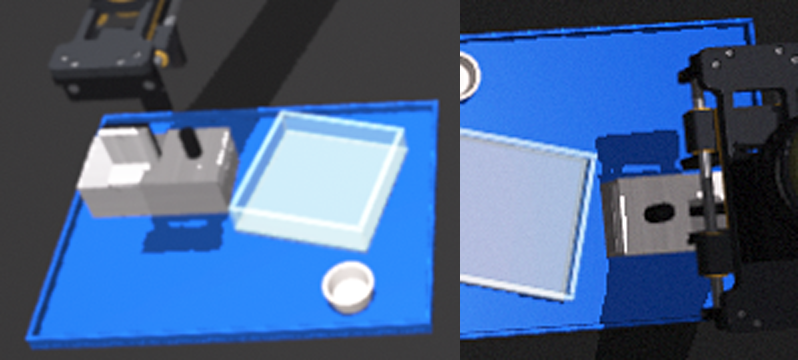

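The can stands upright and shut beside the dish (the dish unmoved), with the knob under the open fingers. Now straddling the knob and dragging the lid open.

Request:
{"fn": "step_arm", "kwargs": {
  "delta_pos": [
    [0,-0.01,0.15],
    [0,-0.01,0.32],
    [0,-0.01,0.41],
    [0,-0.01,0.41],
    [0,-0.01,0.41]
  ],
  "rot": [
    [0,0,0],
    [0,0,0],
    [0,0,0],
    [0,0,0],
    [0,0,0]
  ],
  "gripper": [0.1,0.1,0.1,0.1,0.1]
}}

```text
time_s: 13.22
tool_pos: [0.5277, -0.2405, 0.0753]
tool_rot: [-179.9, -0.0, 94.9]
force: [0.8, -0.9, 0.4]
grip_width: 0.0484
grasp_force: 0.0
```

Request:
{"fn": "step_arm", "kwargs": {
  "delta_pos": [
    [0,0.03,0],
    [0,0.06,0],
    [0,0.1,0],
    [0,0.15,0],
    [0,0.2,0],
    [0,0.25,0],
    [0,0.3,0],
    [0,0.34,0],
    [0,0.37,0],
    [0,0.385,0],
    [0,0.385,0],
    [0,0.385,0],
    [0,0.385,0]
  ],
  "rot": [
    [0,0,0],
    [0,0,0],
    [0,0,0],
    [0,0,0],
    [0,0,0],
    [0,0,0],
    [0,0,0],
    [0,0,0],
    [0,0,0],
    [0,0,0],
    [0,0,0],
    [0,0,0],
    [0,0,0]
  ],
  "gripper": [0.1,0.1,0.1,0.1,0.1,0.1,0.1,0.1,0.1,0.1,0.1,0.1,0.1]
}}

```text
time_s: 14.85
tool_pos: [0.6032, -0.2336, 0.0739]
tool_rot: [-179.8, -0.0, 94.9]
force: [0.1, -0.7, 0.1]
grip_width: 0.0477
grasp_force: 0.0
```

```bash
python3 - <<'E'
from tray import *
print((R.from_matrix(Rc0).inv().apply(s['tool_pos']-can0)*1e3).round(1))
E
```

```text
14.85 [ 0.6032 -0.2336  0.0739] [-1.7981e+02 -5.0000e-02  9.4860e+01] [ 42.4  28.1 -30.5  92.6  15.5  63.8  12.8] 0.04765183256358381 0.0 [ 0.1 -0.7  0.1]
[-45.9  77.5  69.9]
```

Request:
{"fn": "step_arm", "kwargs": {
  "delta_pos": [
    [0,-0.015,0],
    [0,-0.015,-0.15],
    [0,-0.015,-0.35],
    [-0.05,-0.1,-0.42],
    [-0.15,-0.25,-0.42],
    [-0.27,-0.39,-0.42],
    [-0.27,-0.39,-0.42],
    [-0.27,-0.39,-0.42]
  ],
  "rot": [
    [0,0,0],
    [0,0,0],
    [0,0,0],
    [0,0,0],
    [0,0,0],
    [0,0,0],
    [0,0,0],
    [0,0,0]
  ],
  "gripper": [0.1,0.1,0.1,0,0,0,0,0]
}}

```text
time_s: 15.85
tool_pos: [0.5298, -0.294, 0.1576]
tool_rot: [-179.8, -0.1, 94.8]
force: [0.4, 0.7, 0.3]
grip_width: 0.0434
grasp_force: 0.0
```

```bash
python3 - <<'E'
from tray import *
chain([cangrip(Rc0,can0,(8,0,64))])
a=cam('scene','s1.png');b=cam('top','t1.png')
for n,x in dict(nosebot=(-72,-33,0),nose2=(-72,33,0),rear=(60,33,45),htop=(-14,0,91),knob62=(-46,62,79)).items():
    X=Rc0@np.array(x)/1e3+can0;print(n,proj(a,X)[0].round(1),proj(b,X)[0].round(1))
cv2.imwrite('pics/q1.png',np.hstack([cv2.resize(a['img'][210:330,50:200],(500,400),interpolation=2),cv2.resize(b['img'][180:300,450:540],(300,400),interpolation=2)])[:,:,::-1])
E
```

```text
15.85 [ 0.5298 -0.294   0.1576] [-1.7979e+02 -1.0000e-01  9.4820e+01] [ 51.9  18.6 -30.7  94.2  10.   70.2  23.9] 0.04344411810327941 0.0 [0.4 0.7 0.3]
[ 0.5308 -0.2941  0.068 ] pos [-0.002   0.0065  0.4479] rot [-0.0024 -0.0011 -0.0033] rows 1.4
nosebot [149.2 260.6] [464.3 264.2]
nose2 [143.8 286.3] [461.1 231.8]
rear [ 67.9 274.3] [535.  224.5]
htop [103.5 242.6] [510.2 242.1]
knob62 [115.6 271.9] [487.3 210.9]
```

View pics/q1.png

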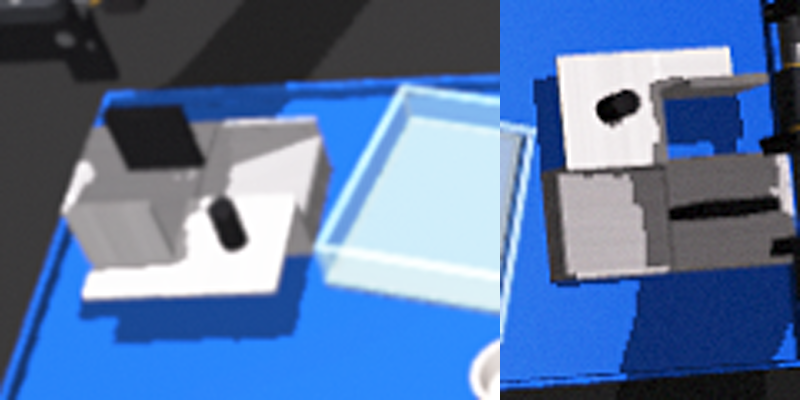

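The picture shows the lid fully aside: knob at about (114,271) in scene as predicted for 62 mm, and the mouth open. Taking the handle alone.

Request:
{"fn": "step_arm", "kwargs": {
  "delta_pos": [
    [0,0.006,0.15],
    [0,0.006,0.32],
    [0,0.006,0.42],
    [0,0.006,0.44],
    [0,0.006,0.44]
  ],
  "rot": [
    [0,0,0],
    [0,0,0],
    [0,0,0],
    [0,0,0],
    [0,0,0]
  ],
  "gripper": [0,0,0,0,0]
}}

```text
time_s: 16.58
tool_pos: [0.5322, -0.2937, 0.0707]
tool_rot: [-179.9, -0.0, 94.9]
force: [0.3, -0.1, 0.4]
grip_width: 0.0435
grasp_force: 0.0
```

Request:
{"fn": "step_arm", "kwargs": {
  "delta_pos": [
    [0,0,0],
    [0,0,0],
    [0,0,0],
    [0,0,0],
    [0,0,0]
  ],
  "rot": [
    [0,0,0],
    [0,0,0],
    [0,0,0],
    [0,0,0],
    [0,0,0]
  ],
  "gripper": [-1,-1,-1,-1,-1],
  "squeeze": 55
}}

```text
time_s: 17.2
tool_pos: [0.5309, -0.294, 0.07]
tool_rot: [-179.8, -0.1, 94.8]
force: [-1.3, 0.3, 1.1]
grip_width: 0.007
grasp_force: 55.0
```

```bash
python3 - <<'E'
from tray import *
Rn=R.from_euler('xyz',s['tool_rot'],degrees=True).as_matrix()@np.diag([-1,1,-1.])
t=s['tool_pos']-Rn@np.array([.008,0,.064]);np.savez('can2.npz',R=Rn,t=t)
D=np.array([.5258,-.1225,0]);nd=-Rn[:,0]*[1,1,0]
def tip(ang,back,h,roll=5):
    Q=Rn@R.from_euler('x',-roll,degrees=True).as_matrix()@R.from_euler('y',-ang,degrees=True).as_matrix()
    n=np.array(D-nd*back);n[2]=h
    tt=n-Q@np.array([-.072,0,.032]);P,M=cangrip(Q,tt,(8,0,64))
    c=[(tt+Q@np.array(q)/1e3).round(3) for q in ((-72,33,0),(-72,-33,0),(-73,97,46),(60,0,0))];print(ang,'corners',*c);return P,M
up=s['tool_pos']+[0,0,.09];l=[(up,Rn@np.diag([-1,1,-1.]))]
for a,b,h in ((0,.06,.13),(18,.045,.105),(32,.035,.09),(48,.03,.085)):l.append(tip(a,b,h,3 if a==0 else 5))
chain(l)
E
```

```text
17.2 [ 0.5309 -0.294   0.07  ] [-1.7975e+02 -6.0000e-02  9.4850e+01] [ 50.6  23.6 -29.6  98.8  13.1  61.3  21.6] 0.006983234346093559 54.996036468073726 [-1.3  0.3  1.1]
0 corners [ 0.562 -0.18   0.096] [ 0.496 -0.185  0.1  ] [ 0.628 -0.173  0.138] [ 0.54  -0.314  0.098]
18 corners [ 0.56  -0.175  0.072] [ 0.495 -0.18   0.078] [ 0.627 -0.154  0.109] [ 0.542 -0.302  0.115]
32 corners [ 0.56  -0.172  0.06 ] [ 0.495 -0.177  0.066] [ 0.625 -0.141  0.092] [ 0.544 -0.286  0.132]
48 corners [ 0.561 -0.173  0.061] [ 0.496 -0.179  0.067] [ 0.624 -0.133  0.085] [ 0.545 -0.264  0.161]
[ 0.5309 -0.294   0.16  ] pos [ 0.0005 -0.0019 -0.45  ] rot [-0. -0. -0.] rows 1.4
[ 0.5394 -0.2619  0.1619] pos [ 0.1562  0.0562 -0.0094] rot [0.0349 0.     0.    ] rows 0.5
[ 0.5402 -0.2329  0.1599] pos [0.1439 0.0167 0.0093] rot [ 0.0231 -0.2094 -0.0037] rows 1.7
[ 0.5394 -0.2076  0.1592] pos [ 0.1212  0.0069 -0.0364] rot [-0.     -0.1629 -0.    ] rows 1.3
[ 0.5382 -0.1815  0.1655] pos [ 0.094   0.0023 -0.0962] rot [-0.     -0.1862 -0.    ] rows 1.5
```

Request:
{"fn": "step_arm", "kwargs": {
  "delta_pos": [
    [0,0,-0.05],
    [0,0,-0.15],
    [0,0,-0.28],
    [0,0,-0.4],
    [0,0,-0.45],
    [0,0,-0.45]
  ],
  "rot": [
    [0,0,0],
    [0.01,0,0],
    [0.03,0,0],
    [0.045,0,0],
    [0.058,0,0],
    [0.058,0,0]
  ],
  "gripper": [-1,-1,-1,-1,-1,-1]
}}

```text
time_s: 17.95
tool_pos: [0.5326, -0.2935, 0.1605]
tool_rot: [-174.9, -0.1, 94.9]
force: [0.8, -0.2, -5.6]
grip_width: 0.0079
grasp_force: 55.0
```

```bash
cat > tipc.py <<'E'
from nx import *
Rn=np.load('can2.npz')['R'];D=np.array([.5258-.006,-.1225,0]);nd=-Rn[:,0]*[1,1,0]
Rcur=R.from_euler('xyz',s['tool_rot'],degrees=True).as_matrix()@np.diag([-1,1,-1.])
n=s['tool_pos']+Rcur@np.array([-.08,0,-.032]);print('nose now',n.round(4),'tilt',np.degrees(np.arccos(Rcur[2,2])))
def tip(ang,back,h,roll=5):
    Q=Rn@R.from_euler('x',-roll,degrees=True).as_matrix()@R.from_euler('y',-ang,degrees=True).as_matrix()
    n=np.array(D-nd*back);n[2]=h
    return cangrip(Q,n-Q@np.array([-.072,0,.032]),(8,0,64))
E
python3 - <<'E'
from tipc import *
for k in ((0,.06,.125),(18,.045,.1),(32,.035,.085),(48,.032,.08)):chain([tip(*k)])
E
```

```text
17.95 [ 0.5326 -0.2935  0.1605] [-1.7493e+02 -5.0000e-02  9.4910e+01] [ 48.6  21.8 -29.9  90.   13.1  76.   21.2] 0.007918015459561594 54.98194266858263 [ 0.8 -0.2 -5.6]
nose now [ 0.5229 -0.214   0.1287] tilt 5.072747282767987
[ 0.5346 -0.2618  0.1568] pos [0.1569 0.0248 0.0167] rot [0.002  0.0002 0.0007] rows 0.5
[ 0.5342 -0.2329  0.1549] pos [0.3008 0.0363 0.0255] rot [ 0.0021 -0.2092  0.0004] rows 1.7
[ 0.5334 -0.2076  0.1542] pos [0.4273 0.0433 0.0283] rot [ 2.200e-03 -3.721e-01  1.000e-04] rows 3.0
[ 0.5324 -0.1835  0.1605] pos [ 0.5479  0.0459 -0.0035] rot [ 2.200e-03 -5.583e-01 -2.000e-04] rows 4.5
```

Request:
{"fn": "step_arm", "kwargs": {
  "delta_pos": [
    [0.05,0.01,0],
    [0.11,0.02,0.01],
    [0.16,0.025,0.017],
    [0.2,0.03,0.02],
    [0.25,0.033,0.022],
    [0.3,0.036,0.025],
    [0.3,0.036,0.025],
    [0.3,0.036,0.025],
    [0.3,0.036,0.025]
  ],
  "rot": [
    [0,0,0],
    [0,0,0],
    [0,-0.01,0],
    [0,-0.07,0],
    [0,-0.14,0],
    [0,-0.21,0],
    [0,-0.21,0],
    [0,-0.21,0],
    [0,-0.21,0]
  ],
  "gripper": [-1,-1,-1,-1,-1,-1,-1,-1,-1]
}}

```text
time_s: 19.08
tool_pos: [0.5331, -0.2352, 0.1546]
tool_rot: [-174.6, 17.9, 96.4]
force: [0.1, 0.0, -5.3]
grip_width: 0.0075
grasp_force: 55.0
```

```bash
python3 - <<'E'
from tipc import *
for k in ((26,.04,.09),(32,.035,.085),(48,.032,.08)):chain([tip(*k)])
a=cam('scene');b=cam('top')
cv2.imwrite('pics/q2.png',np.hstack([cv2.resize(a['img'][150:330,40:250],(467,400),interpolation=2),cv2.resize(b['img'][170:310,370:500],(333,400),interpolation=2)])[:,:,::-1])
E
```

```text
19.075 [ 0.5331 -0.2352  0.1546] [-174.59   17.9    96.37] [ 36.8  14.9 -31.  101.1  28.1  69.9   1.4] 0.007485618815265834 54.98474716410783 [ 0.1  0.  -5.3]
nose now [ 0.5227 -0.1696  0.0997] tilt 18.67101962091476
[ 0.5339 -0.2196  0.1535] pos [ 0.0752  0.0108 -0.0196] rot [ 0.0004 -0.0928 -0.002 ] rows 0.7
[ 0.5334 -0.2076  0.1542] pos [ 0.1311  0.0129 -0.0415] rot [ 0.0003 -0.1627 -0.002 ] rows 1.3
[ 0.5324 -0.1835  0.1605] pos [ 0.236   0.0149 -0.1091] rot [-0.     -0.3488 -0.0021] rows 2.8
```

View pics/q2.png

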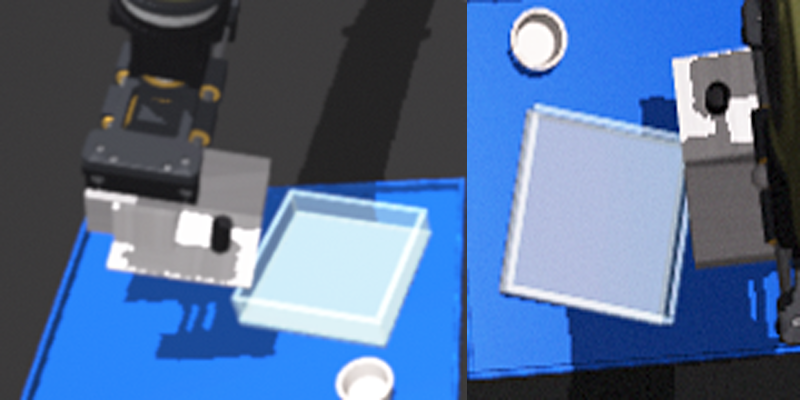

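The lid is still open and the nose edge appears near top pixel (457,242). I check that against the expected height, then pour.

```bash
python3 - <<'E'
from tipc import *
b=cam('top');a=cam('scene');print(onz(b,457,241.7,.1),proj(b,[n])[0],proj(a,[n])[0])
E
```

```text
19.175 [ 0.5332 -0.2349  0.1545] [-174.59   17.89   96.4 ] [ 36.8  14.9 -31.  101.1  28.1  69.9   1.4] 0.007776298346836849 54.98496540381893 [ 0.3 -0.2 -5.2]
nose now [ 0.5228 -0.1693  0.0996] tilt 18.667964391942007
[ 0.52745458 -0.17142367  0.1       ] [455.82418531 244.26147184] [158.4540167  239.44889192]
```

Agrees within 5 mm; pour slowly.

Request:
{"fn": "step_arm", "kwargs": {
  "delta_pos": [
    [0.04,0.005,-0.01],
    [0.075,0.01,-0.02],
    [0.1,0.01,-0.03],
    [0.13,0.01,-0.04],
    [0.13,0.01,-0.04],
    [0.13,0.01,-0.04],
    [0.15,0.01,-0.05],
    [0.17,0.012,-0.065],
    [0.19,0.013,-0.08],
    [0.215,0.014,-0.095],
    [0.236,0.015,-0.11],
    [0.236,0.015,-0.11],
    [0.236,0.015,-0.11],
    [0.236,0.015,-0.11],
    [0.236,0.015,-0.11],
    [0.236,0.015,-0.11],
    [0.236,0.015,-0.11],
    [0.236,0.015,-0.11]
  ],
  "rot": [
    [0,-0.045,0],
    [0,-0.093,0],
    [0,-0.13,0],
    [0,-0.163,0],
    [0,-0.163,0],
    [0,-0.163,0],
    [0,-0.2,0],
    [0,-0.24,0],
    [0,-0.28,0],
    [0,-0.315,0],
    [0,-0.35,0],
    [0,-0.35,0],
    [0,-0.35,0],
    [0,-0.35,0],
    [0,-0.35,0],
    [0,-0.35,0],
    [0,-0.35,0],
    [0,-0.35,0]
  ],
  "gripper": [-1,-1,-1,-1,-1,-1,-1,-1,-1,-1,-1,-1,-1,-1,-1,-1,-1,-1]
}}

```text
time_s: 21.52
tool_pos: [0.5326, -0.1816, 0.1605]
tool_rot: [-172.3, 47.8, 100.6]
force: [0.2, 0.0, -4.5]
grip_width: 0.0077
grasp_force: 55.0
```

```bash
python3 - <<'E'
from tipc import *
a=cam('scene');b=cam('top')
cv2.imwrite('pics/q3.png',np.hstack([cv2.resize(a['img'][150:330,40:250],(467,400),interpolation=2),cv2.resize(b['img'][170:310,370:500],(333,400),interpolation=2)])[:,:,::-1])
E
```

```text
21.525 [ 0.5326 -0.1816  0.1605] [-172.3    47.81  100.6 ] [ 16.6  18.3 -32.4 109.9  56.7  80.7 -32.2] 0.0076694849982096806 54.98720034634971 [ 0.2  0.  -4.5]
nose now [ 0.5228 -0.1527  0.08  ] tilt 48.27825379300597
```

View pics/q3.png

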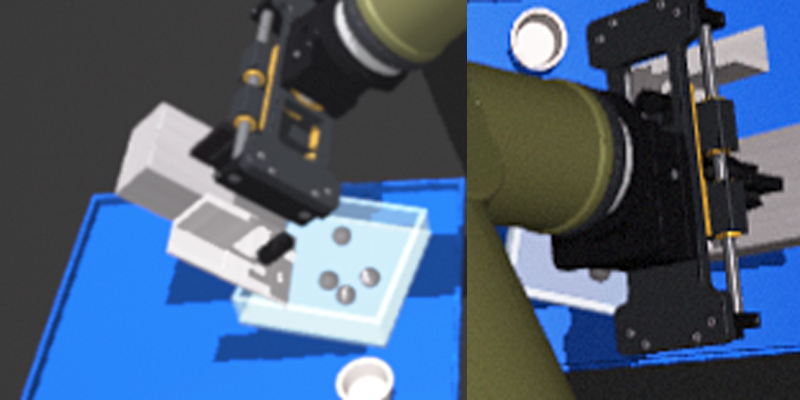

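Four balls lie in the dish, near scene-crop pixels (342,236), (328,280), (370,277) and (345,294); a fifth may be hidden or still inside. I tip further with a small shake.

```bash
python3 - <<'E'
from tipc import *
chain([tip(58,.03,.08)]); chain([tip(58,.03,.08,0)])
E
```

```text
21.625 [ 0.5326 -0.1816  0.1605] [-172.3    47.81  100.61] [ 16.6  18.3 -32.4 109.9  56.7  80.7 -32.2] 0.00757902687851007 54.98694813275506 [-0.  -0.3 -3.9]
nose now [ 0.5228 -0.1527  0.08  ] tilt 48.280306255371066
[ 0.5314 -0.167   0.1644] pos [ 0.0346 -0.0016 -0.0675] rot [ 0.0009 -0.1147 -0.0006] rows 0.9
[ 0.524  -0.1677  0.1648] pos [ 0.0358 -0.0385 -0.0665] rot [-0.0341 -0.1147  0.046 ] rows 1.0
```

Request:
{"fn": "step_arm", "kwargs": {
  "delta_pos": [
    [0.02,0,-0.03],
    [0.035,0,-0.068],
    [0.035,0,-0.068],
    [0.035,0,-0.068],
    [0.045,0,-0.068],
    [0.025,0,-0.068],
    [0.045,0,-0.068],
    [0.035,0,-0.068],
    [0.035,0,-0.068],
    [0.035,0,-0.068]
  ],
  "rot": [
    [0,-0.06,0],
    [0,-0.115,0],
    [0,-0.115,0],
    [0,-0.115,0],
    [0,-0.115,0],
    [0,-0.115,0],
    [0,-0.115,0],
    [0,-0.115,0],
    [0,-0.115,0],
    [0,-0.115,0]
  ],
  "gripper": [-1,-1,-1,-1,-1,-1,-1,-1,-1,-1]
}}

```text
time_s: 22.88
tool_pos: [0.5317, -0.1669, 0.1644]
tool_rot: [-170.3, 57.6, 103.1]
force: [0.8, -0.3, -3.8]
grip_width: 0.0077
grasp_force: 55.0
```

```bash
python3 - <<'E'
from tipc import *
print(s['force'])
# way back: at 18 deg roll 5, then level at release site
c=np.load('can2.npz')
for k in ((35,.05,.1),(18,.06,.125),(0,.085,.14)):chain([tip(*k)])
chain([cangrip(c['R'],c['t']+[0,0,.09],(8,0,64))])
E
```

```text
22.875 [ 0.5317 -0.1669  0.1644] [-170.35   57.59  103.05] [ 10.3  22.6 -31.8 111.   64.   88.2 -40.7] 0.007745029389257303 54.98882823811073 [ 0.8 -0.3 -3.8]
nose now [ 0.5228 -0.1523  0.08  ] tilt 58.09905982228125
[ 0.78010238 -0.26506958 -3.81370618]
[ 0.5346 -0.2189  0.1717] pos [-0.1683 -0.0108  0.2015] rot [ 0.0009  0.2679 -0.0006] rows 2.2
[ 0.5355 -0.2479  0.1799] pos [-0.2788 -0.0223  0.3034] rot [ 1.000e-03  4.657e-01 -4.000e-04] rows 3.7
[ 0.5367 -0.2867  0.1718] pos [-0.3468 -0.0293  0.4896] rot [ 1.100e-03  6.751e-01 -3.000e-04] rows 5.4
[ 0.5309 -0.294   0.16  ] pos [-0.3125 -0.0558  0.5508] rot [-0.052   0.6747  0.0292] rows 5.4
```

Request:
{"fn": "step_arm", "kwargs": {
  "delta_pos": [
    [-0.08,-0.005,0.1],
    [-0.17,-0.01,0.2],
    [-0.23,-0.017,0.25],
    [-0.28,-0.022,0.3],
    [-0.31,-0.026,0.39],
    [-0.347,-0.03,0.49],
    [-0.347,-0.03,0.49],
    [-0.347,-0.03,0.49],
    [-0.347,-0.03,0.49]
  ],
  "rot": [
    [0,0.13,0],
    [0,0.265,0],
    [0,0.36,0],
    [0,0.465,0],
    [0,0.57,0],
    [0,0.675,0],
    [0,0.675,0],
    [0,0.675,0],
    [0,0.675,0]
  ],
  "gripper": [-1,-1,-1,-1,-1,-1,-1,-1,-1]
}}

```text
time_s: 24.0
tool_pos: [0.5366, -0.2849, 0.1718]
tool_rot: [-174.8, -0.1, 95.1]
force: [0.1, 0.3, -4.0]
grip_width: 0.0079
grasp_force: 55.0
```

```bash
cat > count.py <<'E'
from h import *
def count(name):
    c=cam(name);i=c['img'];g=cv2.cvtColor(i,cv2.COLOR_RGB2GRAY);h=cv2.cvtColor(i,cv2.COLOR_RGB2HSV)
    D=np.array([.5258,-.1225,0]);q=[D+R.from_euler('z',-10,degrees=True).apply([x*.058,y*.058,z]) for x,y,z in((-1,-1,.012),(1,-1,.012),(1,1,.012),(-1,1,.012))]
    roi=np.zeros(g.shape,np.uint8);cv2.fillConvexPoly(roi,proj(c,q).round().astype(int),255)
    med=np.median(i[roi>0].reshape(-1,3),0);d=np.abs(i.astype(int)-med).max(2)
    m=((d>35)&(roi>0)).astype(np.uint8)
    for k,(x,y,w,hh,a) in enumerate(cv2.connectedComponentsWithStats(m,connectivity=4)[2][1:]):
        if a>8: print(name,'bbox',x,y,w,hh,'area',a,onz(c,x+w/2,y+hh/2,.018)[:2].round(3))
count('top');count('scene')
E
python3 count.py; python3 nx.py
```

```text
top bbox 386 212 12 58 area 148 [ 0.534 -0.068]
top bbox 409 226 9 9 area 65 [ 0.556 -0.111]
top bbox 418 234 9 9 area 64 [ 0.54  -0.129]
top bbox 400 235 10 10 area 60 [ 0.537 -0.094]
top bbox 441 240 9 9 area 57 [ 0.529 -0.175]
top bbox 417 259 10 10 area 66 [ 0.489 -0.128]
top bbox 409 274 26 5 area 30 [ 0.465 -0.128]
top bbox 435 279 8 2 area 9 [ 0.458 -0.162]
scene bbox 190 254 8 7 area 26 [ 0.493 -0.123]
scene bbox 155 255 72 41 area 179 [ 0.539 -0.12 ]
scene bbox 161 268 9 8 area 31 [ 0.531 -0.172]
scene bbox 203 273 8 7 area 28 [ 0.54  -0.089]
scene bbox 184 274 9 7 area 31 [ 0.544 -0.124]
scene bbox 192 281 8 7 area 26 [ 0.56  -0.107]
24.1 [ 0.5368 -0.2851  0.1721] [-1.7482e+02 -2.0000e-02  9.5050e+01] [ 47.   21.1 -28.9  89.3  12.5  77.2  21. ] 0.00798072323352982 55.00020542334859 [ 0.1 -0.7 -5.1]
```

Both views show five like blobs in the dish. Now setting the can back.

```bash
python3 - <<'E'
from tipc import *
c=np.load('can2.npz')
for h in (.03,.003,.0):chain([cangrip(c['R'],c['t']+[0,0,h],(8,0,64))])
E
```

```text
24.1 [ 0.5368 -0.2851  0.1721] [-1.7482e+02 -2.0000e-02  9.5050e+01] [ 47.   21.1 -28.9  89.3  12.5  77.2  21. ] 0.00798072323352982 55.00020542334859 [ 0.1 -0.7 -5.1]
nose now [ 0.5269 -0.2057  0.1402] tilt 5.17791556743444
[ 0.5309 -0.294   0.1   ] pos [-0.0415 -0.0008  0.3619] rot [-0.0574  0.0006  0.0023] rows 1.2
[ 0.5309 -0.294   0.073 ] pos [-0.0415  0.0114  0.4963] rot [-0.0574  0.0006  0.0023] rows 1.6
[ 0.5309 -0.294   0.07  ] pos [-0.0415  0.0127  0.5113] rot [-0.0574  0.0006  0.0023] rows 1.6
```

Request:
{"fn": "step_arm", "kwargs": {
  "delta_pos": [
    [-0.04,0,0.1],
    [-0.04,0,0.22],
    [-0.04,0,0.36],
    [-0.04,0.01,0.45],
    [-0.04,0.011,0.49],
    [-0.04,0.012,0.5],
    [-0.04,0.012,0.505],
    [-0.04,0.013,0.51],
    [-0.04,0.013,0.51]
  ],
  "rot": [
    [-0.02,0,0],
    [-0.04,0,0],
    [-0.057,0,0],
    [-0.057,0,0.002],
    [-0.057,0,0.002],
    [-0.057,0,0.002],
    [-0.057,0,0.002],
    [-0.057,0,0.002],
    [-0.057,0,0.002]
  ],
  "gripper": [-1,-1,-1,-1,-1,-1,-1,-1,-1]
}}

```text
time_s: 25.22
tool_pos: [0.5309, -0.2954, 0.0703]
tool_rot: [-179.8, -0.0, 94.7]
force: [0.1, 0.3, -4.4]
grip_width: 0.0079
grasp_force: 55.0
```

Request:
{"fn": "step_arm", "kwargs": {
  "delta_pos": [
    [0,0,0.004],
    [0,0,0.008],
    [0,0,0.012],
    [0,0,0.012]
  ],
  "rot": [
    [0,0,0],
    [0,0,0],
    [0,0,0],
    [0,0,0]
  ],
  "gripper": [-1,-1,-1,-1]
}}

```text
time_s: 25.72
tool_pos: [0.5308, -0.2955, 0.0699]
tool_rot: [-179.7, 0.0, 94.7]
force: [-4.8, 2.7, 9.7]
grip_width: 0.0078
grasp_force: 55.0
```

On the floor. Release and withdraw straight up.

Request:
{"fn": "step_arm", "kwargs": {
  "delta_pos": [
    [0,0,-0.004],
    [0,0,-0.004],
    [0,0,-0.004],
    [0,0,-0.004],
    [0,0,-0.004],
    [0,0,-0.15],
    [0,0,-0.35],
    [0,0,-0.6],
    [0,0,-0.8],
    [0,0,-0.8],
    [0,0,-0.8]
  ],
  "rot": [
    [0,0,0],
    [0,0,0],
    [0,0,0],
    [0,0,0],
    [0,0,0],
    [0,0,0],
    [0,0,0],
    [0,0,0],
    [0,0,0],
    [0,0,0],
    [0,0,0]
  ],
  "gripper": [-1,0,0,0,0,0,0,0,0,0,0]
}}

```text
time_s: 27.1
tool_pos: [0.531, -0.2952, 0.2268]
tool_rot: [-179.7, -0.1, 94.7]
force: [0.3, -0.2, -0.2]
grip_width: 0.0435
grasp_force: 0.0
```

```bash
python3 nx.py; python3 count.py; python3 - <<'E'
from h import *
c=np.load('can2.npz');a=cam('scene');b=cam('top');r=cv2.cvtColor(cv2.imread('pics/s1.png'),cv2.COLOR_BGR2RGB)
# compare with the picture taken when the can stood released upright at the same place
x=a['img'][210:330,40:160].astype(int);y=r[210:330,40:160].astype(int)
g=lambda z:cv2.cvtColor(z.astype(np.uint8),cv2.COLOR_RGB2GRAY).astype(np.float32)
print('shift px',cv2.phaseCorrelate(g(x),g(y)),'diff frac',(np.abs(x-y).max(2)>40).mean())
E
```

```text
27.1 [ 0.531  -0.2952  0.2268] [-1.7969e+02 -7.0000e-02  9.4700e+01] [ 51.1  15.9 -29.7  89.    8.1  77.5  25.2] 0.043458260366611226 0.0 [ 0.3 -0.2 -0.2]
top bbox 386 212 12 58 area 148 [ 0.534 -0.068]
top bbox 409 226 9 9 area 63 [ 0.556 -0.111]
top bbox 418 233 9 10 area 63 [ 0.541 -0.129]
top bbox 400 235 10 10 area 64 [ 0.537 -0.094]
top bbox 441 240 9 9 area 52 [ 0.529 -0.175]
top bbox 417 259 10 10 area 64 [ 0.489 -0.128]
top bbox 409 274 21 4 area 24 [ 0.466 -0.123]
top bbox 435 279 8 2 area 9 [ 0.458 -0.162]
scene bbox 190 254 8 7 area 26 [ 0.493 -0.123]
scene bbox 155 254 72 42 area 190 [ 0.538 -0.121]
scene bbox 161 268 9 8 area 31 [ 0.531 -0.172]
scene bbox 203 273 8 7 area 27 [ 0.54  -0.089]
scene bbox 184 274 9 7 area 32 [ 0.544 -0.124]
scene bbox 191 281 9 7 area 28 [ 0.561 -0.108]
shift px ((0.8982054301551088, -0.16130409983578886), 0.937870314915975) diff frac 0.04729166666666667
```

The can stands where it stood before (under 1 px shift), and all five balls are at rest in the dish. Handing in.

```bash
python3 -c "
from cell import env
print(env.sign_off())"
```

```text
the job is handed in; nothing more can be done
None
```

I handed the job in at about 27 s: camera checks show all five balls in the dish and the can released upright in the tray with its lid open; the sign-off returned no verdict.

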